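# Ready the buffing machine: relay, clamp, speed, run lever

### The arm

A 6-joint arm with a two-finger parallel gripper is mounted at the origin on the work surface. World frame = base frame: x ahead of the robot, y to its left, z up, the work surface at z = 0. Lengths are in mm, angles in rad, forces in N, time in s.
With the tool pointing down it reaches from about 275 to 825 mm from the base axis. Payload 5.2 kg.
Tool frame: the origin (TCP) lies at the very end of the fingers, on their centre line; the grasp point (between the pads) lies 19 mm behind it; z points along the fingers, y is the line along which they close (so a half turn about z gives the same grasp; the last joint's range is limited). The gripper opens to 93 mm and grips with 3 to 60 N. Pads are 15 mm wide; open, the fingers measure 128 mm over their backs; the gripper's body (75 mm by 188 mm) begins 65 mm behind the grasp point.
Start: joints at [1.123, 0.259, 1.535, -0, 1.348, -0.203], TCP at [133.277, 533.613, 218.653] pointing down, gripper open.
Joint ranges: [-3.14, 3.14], [-0.91, 2.08], [0.19, 2.58], [-1.22, 4.36], [0.22, 2.71], [-3.12, 3.12]. Speed limits (rad/s): [2.57, 2.57, 3.14, 3.14, 3.14, 3.14].

### API

Orientations are given as [roll, pitch, yaw] about the fixed x, y, z axes, in that order (R = Rz(yaw) Ry(pitch) Rx(roll)).
In Python, from bench import robot gives the robot as it stands. The module is installed in compiled form; this text tells all that it offers. Calls block until the motion is done:
- robot.move_ptp(position, orientation): joint-space move of the TCP to a pose.
- robot.move_linear(position, ori=None, speed=150, f_stop=None): straight line of the TCP; ori=None keeps the orientation; speed is the mean speed in mm/s. With f_stop (N) it stops when the force on the tool has changed by that much, and returns True; else False.
- robot.move_j(angles): joint-space move.
- robot.move_gripper(opening): opening from 0.0 (shut) to 1.0 (fully open); the grip force is fixed at half the most; returns when the fingers have stopped.
- robot.sleep(seconds).
- robot.inverse_kinematics(position, orientation): joint angles nearest the present ones, or None.
- robot.get_image(name): name is "scene" or "top" or "wrist"; returns a dict with "img" (400x640x3 uint8, blue, green, red), "fovy" (degrees; the focal length in pixels is half the picture's height over the tangent of half this angle, whatever the lens; pixels are square), "cx", "cy" (the principal point, pixels), "eye" and "orientation" of the camera in the world. Camera axes: x right, y down, z forward; pixel columns grow to the right and rows downward; lengths in mm; the calibration is good to about 2 mm. A picture is of the moment at which its call begins. There is no depth.
A pose or a line that the arm cannot do raises robot.MotionError and nothing moves.
- robot.hand_in(): hands the job in; it is judged then, once.
Readings, each from a call of its own:
- robot.current_t(): time.
- robot.current_qpos(): joint angles.
- robot.current_joint_vel(): joint speeds.
- robot.current_joint_efforts(): joint torques, N m.
- robot.current_tcp_pos(): TCP position.
- robot.current_eef_rot(): TCP orientation.
- robot.current_contact_force(): force on the tool from outside, world axes, zero at the start.
- robot.current_ft_torque(): the same for the moment, N m.
- robot.current_gripper_width(): opening from 0.0 (shut) to 1.0 (fully open).
- robot.current_finger_force(): force on a finger pad.
Only numpy, scipy, OpenCV 4.12 (cv2) and the standard library are available. Lean on these libraries where they do the work, as an engineer would, in place of code of your own. Each camera call takes 0.05 s, during which the arm holds its last target. There are 200 camera calls.

### The job

Get the buffing machine ready to run, in this order: plug the orange relay fully home into the socket of the grey box and slide the blue-posted steel clamp all the way over its foot; then turn the black knob on the green box until its white pointer line points at the middle of the red tab; then push the yellow-tipped run lever right over to the far side. Leave the red tab, the burnt grey relay and everything else on the bench where they are, and leave the lever until the pointer is set.

Things in the scene. Friction and masses are not known exactly. Their poses are not given: they have to be found in the camera images.
- relay: The good relay, orange, loose, standing on its foot on the bench left or right of the boxes. Origin: centre of the underside of its foot; z up. Brass foot 28 (x) x 22 (y) x 16 high; on it a black flange 34 (x) x 50 (y) x 6 (z 16 to 22); above that the orange body 34 (x) x 30 (y) from z 22 to 66. 0.12 kg. It fits the socket either way round (half turn).
- old_relay: The burnt relay: same shape, grey with a black patch on top, stands on the other side. Leave it.
- relay_box: Grey box fixed to the bench, 170 (x) x 190 (y) x 50 high; left or right of the green box. Origin: centre of its underside. The clamp and socket are on its top.
- socket (a point): Centre of the mouth of the rectangular socket hole, level with the grey box's top (50 above the bench), black surround; hole 30.5 (x) x 24.5 (y), 18 deep, bevelled edge; axes along the box's (x away from robot at yaw 0, y left, z up). The relay is home when its flange lies on the box top (foot 16 deep).
- clamp (a joint): Sliding steel clamp on the grey box, 0 open to 0.035 m closed; it slides along the box's -y towards the socket. Its tongue 36 wide (x), 5 thick, runs 8 to 13 above the box top and when closed laps 7 over the seated relay's flange. Open, its leading edge is 53 from the socket's centre. Friction about 2 N; start slightly varied.
- clamp_post (a point): Centre of the top of the clamp's blue post, 18 x 18, top 45 above the box top, standing 32 high on the tongue and moving with it. When open it is 83 from the socket's centre along the box's +y.
- speed_box: Green box fixed to the bench, 170 (x) x 220 (y) x 50 high. Origin: centre of its underside. Knob at y -35 and lever at y +80 on its top.
- knob_axis (a point): On the knob's axis at the top face of the green box (50 above the bench).
- speed_knob (a joint): Angle of the knob (rad), 0 when its pointer points along the green box's +x, growing clockwise seen from above; stops at -2.4 and 2.4. Knob: black disc of radius 30, from 4 to 16 above the box top, with a bar wing 13 thick from 16 to 38 above the box top, reaching from 19 behind the axis to 51 in front of it, white pointer line on top. Friction 0.05 N m, stays where left.
- pointer (a point): On top of the knob's wing, on the white line, 45 from the axis, 38 above the box top.
- speed_tab (a joint): Angle of the red index tab on the white scale, counted as the knob's. Stiff; must not be moved.
- tab_mark (a point): Point 45 from the knob's axis in the direction of the middle of the red tab, at scale height (the tab itself is 18 long, 9 wide, flat, 53 to 71 from the axis, its top under 4 above the box top). When the knob is set, pointer lies above this point.
- run_lever (a joint): Run lever on the green box, 0 leaning to the box's -x (off) to 1.0 rad leaning to its +x (on). Stays where left; pivot 22 above the box top, on the box at y +80, on a block 70 (x) x 50 (y) x 25 high.
- run_lever_tip (a point): Centre of the yellow ball (radius 13) at the lever's end, 50 from its pivot.
- mug: Steel mug, radius 38, 85 high, bystander; origin under its centre.
- nozzle: Brass stepped nozzle, radius 32, 80 high, bystander; origin under its centre.
- jar: Glass jar with red cap, radius 35, 90 high, bystander; origin under its centre.
- screwdriver: Screwdriver lying near the robot, about 200 long, bystander.
- wrench: Steel wrench lying near the robot, about 180 long, bystander.
- bowl: Aluminium bowl, radius 70, 55 high, bystander; origin under its centre.

How it is judged:
By the outcome, as a careful person would: the job done as asked, in the order asked, and still so for the second after the job is handed in, with the robot touching nothing.
It also fails if it takes over 72 s, if anything falls off the work surface, if the arm or the gripper's body presses on something with over 40 N, if the wrist force passes 120 N, or if a joint passes its speed limit or range.

## Working session

There is one attempt and no reset: what is moved stays moved. The work goes in short steps, each a Python script; the robot and the scene stay as the last script left them, time stands still between calls to the robot, and variables do not carry over. Pictures are saved under pics/ and viewed, at most 10 in all, crops included, and the job is handed in when it is done.

```bash
mkdir -p pics
python3 - <<'E'
from bench import robot
import cv2,numpy as np,pickle
d={}
for n in("scene","top","wrist"):
    g=robot.get_image(n);d[n]=g;cv2.imwrite(f"pics/{n}0.png",g["img"]);print(n,g["fovy"],g["cx"],g["cy"],g["eye"],g["orientation"])
pickle.dump(d,open("d0.pkl","wb"));print(robot.current_t(),robot.current_eef_rot())
E
```

```text
scene 56.94190886624264 325.03302650806376 206.02982619737108 [1252.48520084   99.18824088  601.32559118] [-2.14478908  0.00642911  1.7058924 ]
top 43.193241874073756 325.22456106738133 191.9353529605079 [ 201.37409277   13.4387006  1461.78972851] [-2.95482439 -0.01088808 -1.58586701]
wrist 69.41249426961636 324.5402865333812 201.08505954078078 [ 64.74738036 550.4812383  383.08511649] [2.88630875e+00 1.32407671e-03 1.32551579e+00]
0.15 [-3.14025511e+00 -2.55977526e-04  2.89683690e+00]
```

View pics/top0.png

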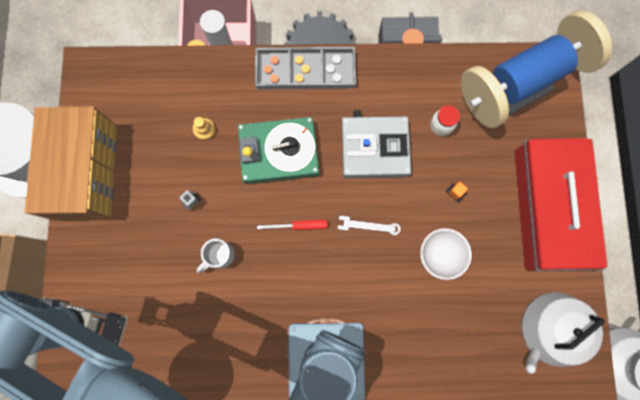

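View pics/scene0.png

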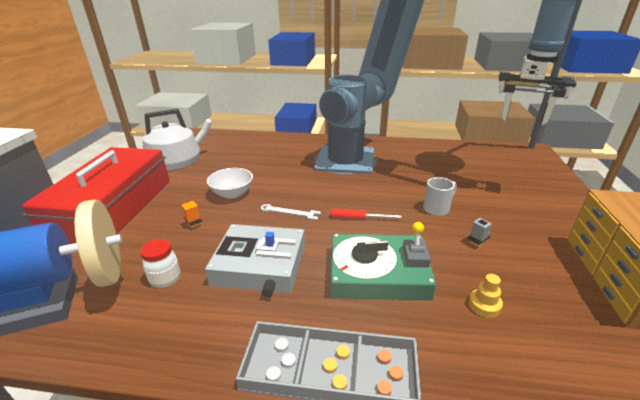

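The top view shows the green box at about (278,150) with its lever on the left, and the grey box at (376,147) with its clamp post at (367,143) and socket at (393,146). The orange relay is at (457,190) and the burnt one at (189,200). Next I'll get rough positions, then closer wrist views.

```bash
cat > h.py <<'E'
import numpy as np,cv2,pickle
from scipy.spatial.transform import Rotation as R
def ray(g,u,v):
    f=200/np.tan(np.radians(g["fovy"])/2)
    d=R.from_euler("xyz",g["orientation"]).as_matrix()@np.array([(u-g["cx"])/f,(v-g["cy"])/f,1.])
    return np.array(g["eye"]),d/np.linalg.norm(d)
def onz(g,u,v,z):
    e,d=ray(g,u,v);return e+d*(z-e[2])/d[2]
def tri(obs):
    A=np.zeros((3,3));b=np.zeros(3)
    for g,u,v in obs:
        e,d=ray(g,u,v);P=np.eye(3)-np.outer(d,d);A+=P;b+=P@e
    return np.linalg.solve(A,b)
def proj(g,p):
    f=200/np.tan(np.radians(g["fovy"])/2)
    c=R.from_euler("xyz",g["orientation"]).as_matrix().T@(np.array(p)-g["eye"])
    return c[0]/c[2]*f+g["cx"],c[1]/c[2]*f+g["cy"]
DOWN=lambda yaw:[np.pi,0,yaw]
E
python3 - <<'E'
from h import *
d=pickle.load(open("d0.pkl","rb"));g=d["top"]
for n,u,v,z in[("relay",459,189,66),("old",189,200,66),("socket",393,146,50),("post",367,143,95),("knob",290,147,80),("ball",247,152,110),("greyBL",343,177,50),("greyBR",410,177,50),("greyTL",343,117,50),("greyTR",410,117,50),("gBL",244,182,50),("gBR",319,176,50),("gTL",239,125,50),("gTR",313,119,50)]:
    print(n,onz(g,u,v,z).round())
w=d["wrist"];Rw=R.from_euler("xyz",w["orientation"]).as_matrix()
from bench import robot
T=R.from_euler("xyz",robot.current_eef_rot()).as_matrix()
print(T.T@(w["eye"]-robot.current_tcp_pos()),T.T@Rw)
E
```

```text
relay [ 468. -384.   66.]
old [447. 375.  66.]
socket [ 601. -204.   50.]
post [ 598. -125.   95.]
knob [593.  92.  80.]
ball [572. 209. 110.]
greyBL [511. -57.  50.]
greyBR [ 508. -250.   50.]
greyTL [690. -61.  50.]
greyTR [ 688. -258.   50.]
gBL [500. 225.  50.]
gBR [515.  11.  50.]
gTL [669. 242.  50.]
gTR [685.  27.  50.]
[ 7.05306033e+01 -5.82371526e-02 -1.65037501e+02] [[-5.25128028e-04 -9.67527014e-01 -2.52767088e-01]
 [ 9.99999862e-01 -5.11513306e-04 -1.19576542e-04]
 [-1.36001941e-05 -2.52767116e-01  9.67527150e-01]]
```

Run:
```python
from h import *
from bench import robot
d={}
for n,p in[("green",(593,135,215)),("grey",(600,-165,150)),("relay",(468,-384,150))]:
    for k,yaw in((0,np.pi),(1,0.)):
        if n=="grey": k=1-k;yaw=np.pi-yaw
        c=np.cos(yaw)
        robot.move_ptp([p[0]-25*c,p[1],p[2]],DOWN(yaw)); 
        robot.sleep(.15)
        g=robot.get_image("wrist");d[n+str(k)]=g
pickle.dump(d,open("d1.pkl","wb"));print(robot.current_t(),robot.current_qpos())
for n in("green","grey","relay"):
    cv2.imwrite(f"pics/{n}.png",cv2.resize(np.hstack([d[n+"0"]["img"][:,80:560],d[n+"1"]["img"][:,80:560]]),(800,333)))
big=np.vstack([cv2.resize(np.hstack([d[n+"0"]["img"],d[n+"1"]["img"]]),(640,200)) for n in("green","grey","relay")])
cv2.imwrite("pics/all.png",big)
```

```text
13.6417 [-9.04292068e-01  3.75471735e-01  1.54382864e+00  2.88293547e-05
  1.22231239e+00  6.66346603e-01]
```

View pics/all.png

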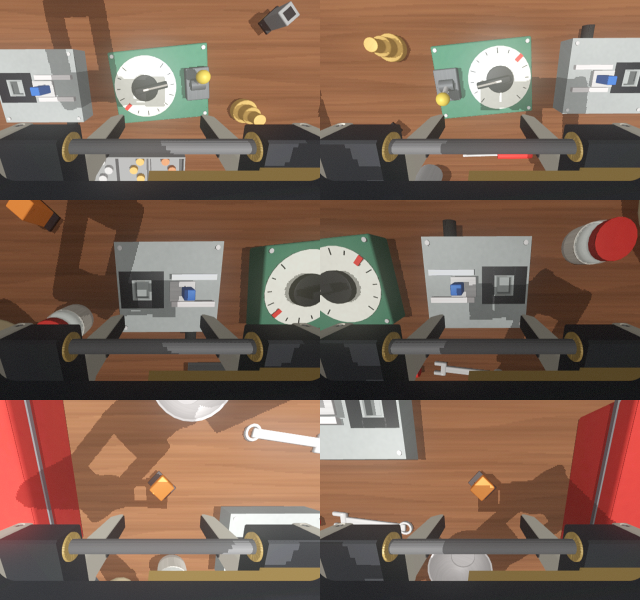

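The pictures show the knob pointer, red tab, yellow ball, socket, blue post and orange relay, the last turned about 45°. I'll zoom in for exact edges.

Run:
```python
from h import *
d=pickle.load(open("d1.pkl","rb"))
def crop(n,u,v,w=120,h=90,s=400): return cv2.resize(d[n]["img"][v-h//2:v+h//2,u-w//2:u+w//2],(400,300),interpolation=cv2.INTER_CUBIC)
a=np.vstack([np.hstack([crop("grey0",300,180),crop("grey1",350,175)]),np.hstack([crop("relay0",320,172),crop("relay1",322,172)])])
cv2.imwrite("pics/z1.png",a)
a=np.vstack([np.hstack([crop("green0",290,180,160,120),crop("green1",350,150,160,120)]),np.hstack([crop("green0",400,160),crop("green1",250,190)])])
cv2.imwrite("pics/z2.png",a)
```

```text
(no output)
```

View pics/z1.png

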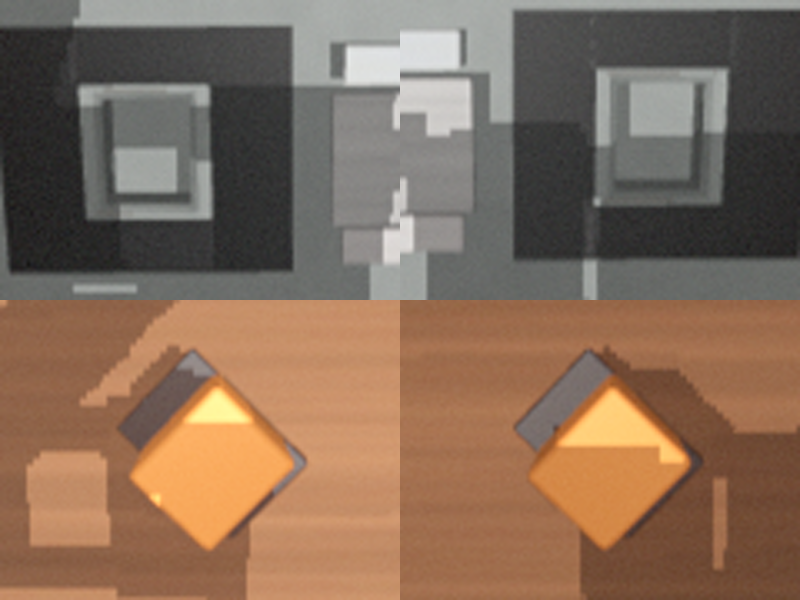

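View pics/z2.png

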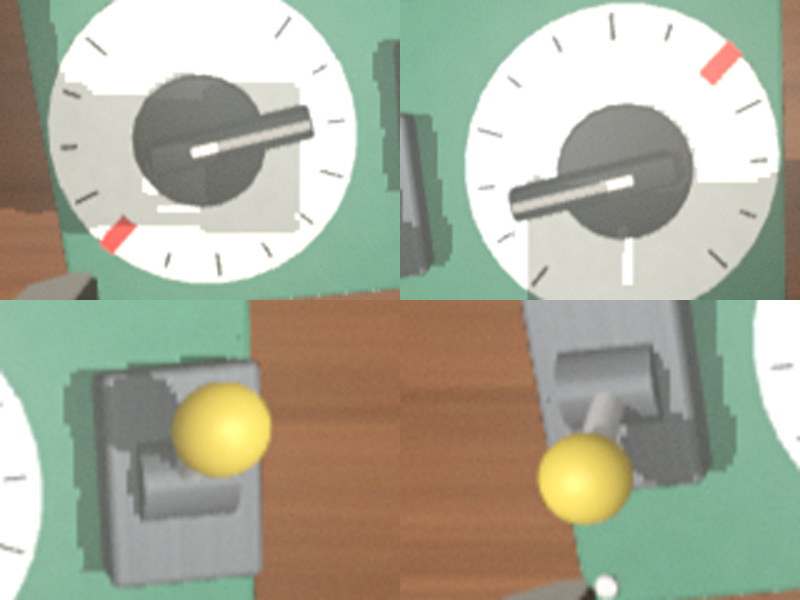

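```bash
cat > m.py <<'E'
from h import *
from scipy.optimize import least_squares
d=pickle.load(open("d1.pkl","rb"))
def sub(n,pts,o,s=10/3):
    g=d[n];gray=cv2.cvtColor(g["img"],cv2.COLOR_BGR2GRAY)
    p=np.array([[(x+.5)/s-.5+o[0],(y+.5)/s-.5+o[1]] for x,y in pts],np.float32)
    q=cv2.cornerSubPix(gray,p.reshape(-1,1,2).copy(),(3,3),(-1,-1),(3,30,.01)).reshape(-1,2)
    bad=np.linalg.norm(q-p,axis=1)>2;q[bad]=p[bad];return q
def quad(n,pts,o,z):
    P=np.array([onz(d[n],u,v,z)[:2] for u,v in sub(n,pts,o)])
    e=np.roll(P,-1,0)-P
    print(n,"centre",P.mean(0).round(1),"sides",np.linalg.norm(e,axis=1).round(1),"dirs",np.degrees(np.arctan2(e[:,1],e[:,0])).round(1));return P
quad("grey0",[(78,85),(210,83),(213,218),(87,218)],(240,135),50)
quad("grey1",[(196,69),(328,69),(322,205),(196,205)],(290,130),50)
quad("relay0",[(131,177),(217,76),(294,165),(209,250)],(260,127),66)
quad("relay1",[(128,175),(212,76),(291,162),(205,250)],(262,127),66)
hsv={k:cv2.cvtColor(g["img"],cv2.COLOR_BGR2HSV) for k,g in d.items()}
def blob(m,near=None,top=320):
    m=m.astype(np.uint8);m[250:]=0
    c=cv2.findContours(m,cv2.RETR_EXTERNAL,cv2.CHAIN_APPROX_NONE)[0];return max(c,key=cv2.contourArea)
def cen(c): M=cv2.moments(c);return M["m10"]/M["m00"],M["m01"]/M["m00"]
obs=[];C=[];A=[]
for k in("green0","green1"):
    h=hsv[k];g=d[k]
    ball=blob(cv2.inRange(h,(24,120,90),(34,255,255))&(np.arange(640)[None,:]*0+255).astype(np.uint8))
    # nozzle excluded: ball near expected
    m=cv2.inRange(h,(22,120,80),(36,255,255));u0,v0=(405,155) if k=="green0" else (244,199)
    mm=np.zeros_like(m);mm[v0-25:v0+25,u0-25:u0+25]=m[v0-25:v0+25,u0-25:u0+25];(bu,bv),r=cv2.minEnclosingCircle(blob(mm));obs.append((g,bu,bv))
    u0,v0=(291,173) if k=="green0" else (359,154)
    red=((h[...,0]<10)|(h[...,0]>170))&(h[...,1]>90)&(h[...,2]>150)
    rm=np.zeros_like(m);rm[v0-66:v0+66,u0-66:u0+66]=red[v0-66:v0+66,u0-66:u0+66]
    rc=blob(rm);tab=onz(g,*cen(rc),53)[:2]
    w=np.zeros_like(m);s=np.s_[v0-70:v0+70,u0-68:u0+68];w[s]=((h[...,1]<45)&(h[...,2]>150))[s]
    w=cv2.morphologyEx(w,cv2.MORPH_OPEN,np.ones((5,5)))
    hull=cv2.convexHull(blob(w)).reshape(-1,2)
    P=np.array([onz(g,u,v,52)[:2] for u,v in hull])
    f=least_squares(lambda x:np.hypot(*(P-x[:2]).T)-x[2],[593,92,62],loss="soft_l1").x
    print(k,"dial",f.round(1),"tab",tab.round(1),"r",np.hypot(*(tab-f[:2])).round(1),"dir",np.degrees(np.arctan2(*(tab-f[:2])[::-1])).round(1),"tabarea",cv2.contourArea(rc))
    o=(210,120) if k=="green0" else (270,90)
    pl=[((193,152),(310,122)),((631-400,182),(512-400,205))][k=="green1"]
    Q=[onz(g,(x+.5)/2.5-.5+o[0],(y+.5)/2.5-.5+o[1],88)[:2] for x,y in pl];e=Q[1]-Q[0]
    print("  line",np.round(Q,1),np.degrees(np.arctan2(e[1],e[0])).round(1))
print("ball",tri(obs).round(1))
bo=[]
for k in("grey0","grey1"):
    c=cen(blob(cv2.inRange(hsv[k],(105,140,50),(125,255,255))));bo.append((d[k],*c))
print("post",tri(bo).round(1))
# grey box corners
E
python3 m.py
```

```text
grey0 centre [ 604.1 -203. ] sides [36.  37.8 35.7 37.7] dirs [  90.3    0.   -89.8 -179.4]
grey1 centre [ 604.2 -202.9] sides [35.7 37.7 36.2 38.5] dirs [ -89.9 -179.6   91.3   -0.3]
relay0 centre [ 467.1 -383.4] sides [34.7 30.6 32.  28.7] dirs [ 138.9   41.3  -44.1 -133.6]
relay1 centre [ 469.2 -383.5] sides [33.7 29.7 32.8 27.9] dirs [ -40.  -137.   137.1   44.5]
green0 dial [601.8  97.2  71.2] tab [648.3  55.5] r 62.4 dir -42.0 tabarea 85.0
  line [[601.8  97.5]
 [589.4 145.5]] 104.5
green1 dial [602.4  97.2  71.2] tab [648.7  55.4] r 62.4 dir -42.1 tabarea 107.0
  line [[601.2  97.3]
 [591.8 145.5]] 101.0
ball [571.3 210.4 115.6]
post [ 602.6 -124.2  117.8]
```

Socket, relay, dial, tab and ball all agree across the two views to within about 1–2 mm, so I'll grasp the relay by its 34 mm sides and insert it.

Run:
```python
from h import *
from bench import robot
y1=np.radians(46);y2=np.radians(90.4)
robot.move_ptp([468.1,-383.5,110],DOWN(y1))
robot.move_linear([468.1,-383.5,34],speed=120)
robot.move_gripper(0.0)
print("w",robot.current_gripper_width()*93,robot.current_finger_force())
robot.move_linear([468.1,-383.5,125],speed=200)
robot.move_ptp([604.1,-203,105],DOWN(y2))
robot.sleep(.2)
g=robot.get_image("wrist");cv2.imwrite("pics/held.png",g["img"])
print(robot.move_linear([604.1,-203,66.5],speed=30,f_stop=12),robot.current_tcp_pos(),robot.current_contact_force(),robot.current_ft_torque(),robot.current_t())
```

```text
w 33.80968602723747 29.98384326696396
True [ 604.01533909 -202.92033471   67.92507319] [0.83300318 0.81337333 4.05287887] [-0.1314837   0.16018692  0.00370184] 19.1167
```

Run:
```python
from h import *
from bench import robot
print(robot.move_linear([604.1,-203,65.5],speed=20,f_stop=20),robot.current_tcp_pos()[2],robot.current_contact_force())
robot.move_gripper(0.75)
p=robot.current_tcp_pos()
robot.move_linear([p[0],p[1],135],speed=200)
g=robot.get_image("wrist");cv2.imwrite("pics/seat.png",g["img"])
robot.move_ptp([603.3,-88,110],DOWN(np.radians(90.4)));robot.move_gripper(0.0)
robot.move_linear([603.3,-88,76],speed=150)
print(robot.move_linear([603.6,-150,76],speed=45,f_stop=14),robot.current_tcp_pos(),robot.current_contact_force())
print(robot.move_linear([603.6,-150,76],speed=20,f_stop=12),robot.current_tcp_pos(),robot.current_contact_force())
p=robot.current_tcp_pos()
robot.move_linear([p[0],p[1]+20,76],speed=150);robot.move_linear([p[0],p[1]+20,150],speed=250)
g=robot.get_image("wrist");g2=robot.get_image("scene");cv2.imwrite("pics/clamp.png",np.hstack([g["img"][0:300,100:500],cv2.resize(g2["img"][200:310,190:340],(400,300))]))
print(robot.current_t())
```

```text
False 67.8534379147466 [-6.38672192  3.23323895 13.7595852 ]
True [ 603.34123915 -137.2301414    75.74320564] [0.78583193 1.89404539 2.28657663]
True [ 602.81634385 -137.10273321   75.17180479] [-0.06455737  0.93129211  0.82502108]
24.975
```

View pics/clamp.png

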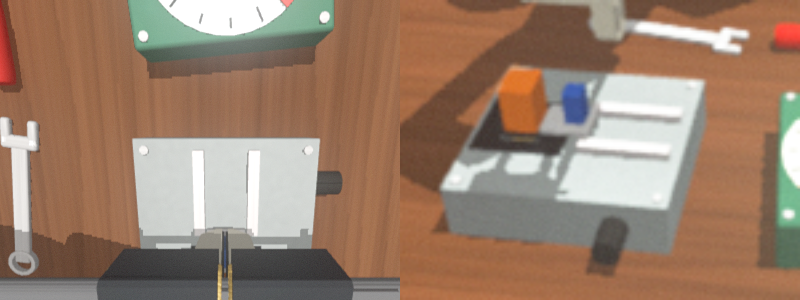

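The relay is seated and the clamp looks shut against it. I'll take one picture to measure the post, then turn the knob.

Run:
```python
from h import *
from bench import robot
robot.move_ptp([579,-165,170],DOWN(0.));robot.sleep(.15)
d={"clamp":robot.get_image("wrist")}
ax=[602.1,97.2]
a=np.radians(103.4)
robot.move_ptp([*ax,135],DOWN(a));robot.move_gripper(.45)
robot.move_linear([*ax,69],speed=120)
robot.move_gripper(0.0)
print("w",robot.current_gripper_width()*93,robot.current_contact_force())
for t in(55,7,-42.05):
    robot.move_ptp([*ax,69],DOWN(np.radians(t)))
robot.sleep(.1)
print(robot.current_eef_rot(),robot.current_contact_force(),robot.current_qpos()[5])
robot.move_gripper(.45)
robot.move_linear([*ax,140],speed=200)
robot.move_ptp([593+25,135,215],DOWN(np.pi));robot.sleep(.15);d["g0"]=robot.get_image("wrist")
print(robot.current_t())
pickle.dump(d,open("d2.pkl","wb"))
c=lambda g,u,v:cv2.resize(g["img"][v-60:v+60,u-80:u+80],(400,300),interpolation=cv2.INTER_CUBIC)
cv2.imwrite("pics/k.png",np.hstack([c(d["clamp"],340,180),c(d["g0"],290,180)]))
```

```text
w 12.860674221571697 [2.38374968 0.50772723 1.44434214]
[-3.14098663e+00 -2.29424674e-03 -7.33283829e-01] [ 5.36040052 -2.51905616 -1.29479099] 2.2812803028169806
37.0083
```

View pics/k.png

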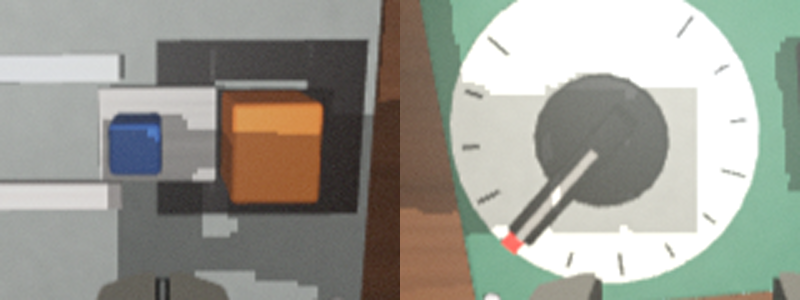

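Run:
```python
from h import *
d=pickle.load(open("d2.pkl","rb"))
P=lambda k,x,y,z,o:onz(d[k],(x+.5)/2.5-.5+o[0],(y+.5)/2.5-.5+o[1],z)[:2].round(1)
o=(260,120)
print("tongue edge",P("clamp",215,88,63,o),P("clamp",215,180,63,o),"post top",P("clamp",109,150,95,o),P("clamp",161,150,95,o))
g=d["g0"];o=(210,120)
h=cv2.cvtColor(g["img"],cv2.COLOR_BGR2HSV)
a,b=P("g0",193,152,88,o),P("g0",123,240,88,o);e=b-a
print(a,b,np.degrees(np.arctan2(e[1],e[0])), "from axis",np.degrees(np.arctan2(*(b-[602.1,97.2])[::-1])))
# expected pixel (in crop) of line if exactly -42.05
for r in(0,45):
    t=np.radians(-42.05);u,v=proj(g,[602.1+r*np.cos(t),97.2+r*np.sin(t),88]);print(((u-210)*2.5).round(1),((v-120)*2.5).round(1))
```

```text
tongue edge [ 621.6 -184.3] [ 586.4 -184.9] post top [ 604.  -146.7] [ 604.  -164.2]
[602.   96.5] [639.8  65.6] -39.264635666675396 from axis -39.96961373998187
193.9 151.6
125.1 229.6
```

Run:
```python
from h import *
from scipy.ndimage import map_coordinates
d=pickle.load(open("d2.pkl","rb"));d1=pickle.load(open("d1.pkl","rb"))
ax=np.array([602.1,97.2])
def scan(g,t0):
    I=cv2.cvtColor(g["img"],cv2.COLOR_BGR2GRAY).astype(float);t=np.radians(t0)
    e=np.array([np.cos(t),np.sin(t)]);n=np.array([-e[1],e[0]]);s=np.arange(-9,9.1,.5);A=[]
    prof=[]
    for r in range(12,49,4):
        uv=np.array([proj(g,[*(ax+r*e+k*n),88]) for k in s]);prof.append(map_coordinates(I,[uv[:,1],uv[:,0]],order=1))
    return s,np.array(prof)
for nm,g,t in(("before0",d1["green0"],102.5),("before1",d1["green1"],102.5),("after",d["g0"],-41)):
    s,p=scan(g,t);print(nm)
    for r,row in zip(range(12,49,4),p): print(r,row[::2].astype(int))
```

```text
before0
12 [112 114 113 112 109 109 114 144 184 206 205 174 134 118 119 117 115 115
 117]
16 [112 116 115 113 113 114 115 139 178 204 203 177 139 120 118 118 117 115
 116]
20 [115 115 116 116 114 113 116 143 185 207 206 181 141 121 121 120 115 114
 118]
24 [116 116 115 114 113 114 114 137 184 207 208 186 144 123 121 120 117 117
 117]
28 [180 147 126 119 115 113 114 129 182 210 210 187 148 126 122 121 117 117
 117]
32 [215 215 215 207 169 119 115 126 181 206 210 192 155 129 122 120 118 118
 146]
36 [215 215 215 215 172 122 114 124 173 204 210 193 153 125 122 120 117 117
 138]
40 [215 214 214 203 162 123 112 125 167 201 210 197 160 126 121 121 116 115
 133]
44 [255 255 252 241 196 136 113 125 161 198 210 202 165 127 122 120 116 116
 123]
48 [255 255 255 254 221 153 113 120 154 196 211 204 168 123 119 117 113 109
 141]
before1
12 [132 121 118 122 129 136 150 187 211 212 207 185 128 114 116 114 116 117
 117]
16 [133 123 119 123 129 138 141 154 190 211 212 186 134 118 117 114 118 119
 118]
20 [137 124 118 120 131 137 132 149 188 209 211 187 138 118 115 115 116 117
 116]
24 [137 124 117 11
[... 681 characters left out ...]
07 205 175 127 106 103 103 106 107 105
 105]
20 [113 106 102 108 113 114 140 189 206 203 171 116 102 101 100 105 112 118
 141]
24 [211 205 147 106 100 111 165 234 255 254 201 129 100 101 121 175 209 211
 210]
28 [211 200 150  99  97 102 136 189 213 236 216 139 107 104 133 190 210 210
 210]
32 [208 192 140 101  97 100 137 192 204 196 162 109  95  96 127 194 210 209
 208]
36 [207 189 130  96  93  97 136 187 204 200 154 107  92  95 129 182 206 207
 208]
40 [209 193 131  89  92 103 145 195 205 195 150  97  89 110 189 250 255 255
 254]
44 [205 182 121  90  88  99 147 192 203 188 134  95  88 108 201 251 255 255
 255]
48 [206 188 129  91  85  93 147 193 203 193 134  93  85 116 199 251 254 255
 255]
```

The clamp's edge is 18 mm from the socket centre, so it's closed. The pointer is at −42.1° and the tab at −42.05°. Now the lever.

Run:
```python
from h import *
from bench import robot
t=np.radians(4);e=np.array([np.cos(t),np.sin(t)]);piv=np.array([594.7,212])
P=lambda s,z:[*(piv+s*e),z]
o=DOWN(np.radians(-176))
robot.move_ptp(P(-75,150),o);robot.move_gripper(0.)
robot.move_linear(P(-75,106),speed=150)
for f in(15,25):
    print(robot.move_linear(P(22,106),speed=60,f_stop=f),(np.array(robot.current_tcp_pos()[:2])-piv)@e,robot.current_contact_force())
robot.move_linear(P(-40,106),speed=150);robot.move_linear(P(-40,200),speed=250)
robot.move_ptp([593+25,135,215],DOWN(np.pi));robot.sleep(.15);g=robot.get_image("wrist")
g2=robot.get_image("scene")
print(robot.current_t())
def ball(g,p):
    u,v=map(int,proj(g,p));m=cv2.inRange(cv2.cvtColor(g["img"],cv2.COLOR_BGR2HSV),(22,110,80),(36,255,255))
    k=np.zeros_like(m);s=np.s_[max(v-30,0):v+30,u-30:u+30];k[s]=m[s]
    c=max(cv2.findContours(k,0,1)[0],key=cv2.contourArea);return (g,*cv2.minEnclosingCircle(c)[0])
b=[ball(x,[618.6,213.7,116]) for x in(g,g2)]
p=tri(b);print(p,(p[:2]-piv)@e)
cv2.imwrite("pics/fin.png",np.hstack([cv2.resize(g["img"],(480,300)),cv2.resize(g2["img"][200:310,300:417],(319,300))]))
```

```text
True -1.2162546249867459 [-1.71785876 -0.36583988  1.87903846]
True -1.3830113527013717 [-2.24473163 -0.00823166  0.5449565 ]
41.95
[614.37315785 214.05169819 115.8302051 ] 19.768354255212657
```

View pics/fin.png

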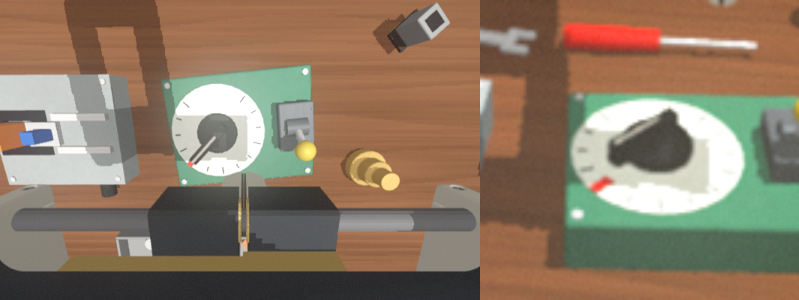

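Run:
```python
from h import *
from bench import robot
d=pickle.load(open("d1.pkl","rb"))
def b(g,p):
    u,v=map(int,proj(g,p));m=cv2.inRange(cv2.cvtColor(g["img"],cv2.COLOR_BGR2HSV),(22,110,80),(36,255,255))
    k=np.zeros_like(m);s=np.s_[v-28:v+28,u-28:u+28];k[s]=m[s]
    c=max(cv2.findContours(k,0,1)[0],key=cv2.contourArea);return onz(g,*cv2.minEnclosingCircle(c)[0],115.8)
g=robot.get_image("wrist")
p0=b(d["green0"],[571,210,116]);p1=b(g,[618,213,116]);print(p0,p1,np.hypot(*(p1-p0)[:2]),"full =",100*np.sin(.5),robot.current_t())
```

```text
[571.94997615 210.48419333 115.8       ] [614.86635929 213.86204884 115.8       ] 43.04910975015371 full = 47.942553860420304 42.0
```

Run:
```python
from h import *
from bench import robot
t=np.radians(4);e=np.array([np.cos(t),np.sin(t)]);piv=np.array([594.7,212])
P=lambda s,z:[*(piv+s*e),z]
robot.move_ptp(P(-30,150),DOWN(np.radians(-176)))
robot.move_linear(P(-30,110),speed=150)
robot.move_linear(P(-8,110),speed=80)
print(robot.move_linear(P(8,110),speed=12,f_stop=40),(np.array(robot.current_tcp_pos()[:2])-piv)@e,robot.current_contact_force())
robot.move_linear(P(-30,110),speed=150);robot.move_linear(P(-30,200),speed=250)
robot.move_ptp([593+25,135,215],DOWN(np.pi));robot.sleep(.15);g=robot.get_image("wrist")
u,v=map(int,proj(g,[618,213,116]));m=cv2.inRange(cv2.cvtColor(g["img"],cv2.COLOR_BGR2HSV),(22,110,80),(36,255,255))
k=np.zeros_like(m);s=np.s_[v-28:v+28,u-28:u+28];k[s]=m[s]
c=max(cv2.findContours(k,0,1)[0],key=cv2.contourArea);print(onz(g,*cv2.minEnclosingCircle(c)[0],115.8),robot.current_t())
```

```text
False -0.30104805220891145 [-23.0616317   -2.94115216  15.46137966]
[614.44813797 213.94809042 115.8       ] 46.4167
```

```bash
python3 -c "
from bench import robot
print(robot.hand_in())"
```

```text
the job is handed in; nothing more can be done
None
```

The job is handed in at about 46 s of the 72 s. The relay is seated, the clamp is closed over its foot, and the pointer is within about half a degree of the red tab's middle. The lever is over against a firm stop, though its ball travelled about 43 mm and a full throw would be 48 mm; a second, harder push didn't move it.

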